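# Air the seedlings: propagator vent to the third click

### The job

The seedlings need a set amount of air. With a fingertip against the upright tab of the vent slide on the propagator lid, push the slide fully shut to its stop so that the count starts from nought, then push it back open click by click and stop at the third click, never going past it; leave it there and take the hand away. Only push: do not take the tab between the fingers, do not lift, tip or shove the propagator, and leave the trowel, hand fork, pot and spirit level where they are.

Things in the scene. Friction and masses are not known exactly. Their poses are not given: they have to be found in the camera images.
- propagator: Propagator loose on the bench, 4.4 kg: black base 250 mm (x) by 390 mm (y), 62 mm high, red tray of seedlings in it, clear flat lid 226 by 366 mm clipped on (lugs 11 mm beyond the base's y ends). Origin: centre of its underside, z up; y is its long side and the way the vent opens (roughly to the robot's left). The lid's flat roof lies 185 mm above the origin.
- vent_rail_mid (a point): Middle of the lid's roof, on its surface; axes of the propagator. Round it two grey guide rails run along y, 9 mm high, their moulded ribs 11 mm (one rib between each two clicks), 72 mm apart over their outsides, 148 mm long with end stops. The tab stands 30 mm to the -y side of here when shut. Above 11 mm over the roof there is nothing but the tab.
- vent_tab (a point): Centre of the top edge of the upright thumb tab on the grey vent slide; axes of the propagator, +y opens. The tab is a block 12 mm thick along y, 36 mm wide along x, 22 mm high; it stands on the slide, a 56 by 70 mm shutter with its top 4 mm above the roof, so the tab's top is 26 mm above the roof. It moves with the slide.
- vent_slide (a joint): Vent slide, m: 0 shut at its stop, 0.060 wide open. A sprung nose clicks home every 12 mm; the third click is 0.036. From a notch some 5 to 7 N starts it over the next rib, whose crest is 6 mm on; the push needed falls off to the crest, then the slide springs into the next notch by itself, ahead of the finger. Starts in the first or second notch.
- trowel: Green plastic trowel lying on the bench, 300 mm long, 75 mm wide, 32 mm high; origin under its middle, x towards the blade's tip.
- weeding_fork: Stainless steel three-tined hand fork with ash handle lying on the bench, 305 mm long, 70 mm wide, 32 mm high; origin under its middle, x towards the tines.
- clay_pot: Empty terracotta pot, 116 mm across the rim, 108 mm high, upright; origin at the centre of its underside.
- spirit_level: Grey aluminium spirit level standing on its edge to the robot's right of the propagator, 408 mm long (x), 22 mm thick, 52 mm high; origin at the centre of its underside.
Not all that is in view belongs to the job. There is more than one size of the clay_pot; the job needs the smallest.

How it is judged:
By the outcome, as a careful person would: the job done as asked, in the order asked, and still so for the second after the job is handed in, with the robot touching nothing.
It also fails if it takes over 64 s, if anything falls off the work surface, if the arm or the gripper's body presses on something with over 40 N, if the wrist force passes 120 N, or if a joint passes its speed limit or range.

### The arm

A 7-joint arm with a two-finger parallel gripper is mounted at the origin on the work surface. World frame = base frame: x ahead of the robot, y to its left, z up, the work surface at z = 0. Lengths are in m, angles in rad, forces in N, time in s.
With the tool pointing down it reaches from about 0.425 to 0.8 m from the base axis. Payload 8.3 kg.
Tool frame: the origin (TCP) lies at the very end of the fingers, on their centre line; the grasp point (between the pads) lies 19 mm behind it; z points along the fingers, y is the direction in which the jaws open and shut (so a half turn about z gives the same grasp; the last joint's range is limited). The gripper opens to 85 mm and grips with 20 to 120 N. Pads are 22 mm wide; open, the fingers measure 114 mm over their backs; the gripper's body (76 mm by 85 mm) begins 54 mm behind the grasp point. The pads swing forward as they close: fully open they stand 13 mm farther back than shut.
Start: joints at [1.104, 0.383, 0.016, 1.37, -0.006, 1.388, -0.046], TCP at [0.246, -0.575, 0.231] pointing down, gripper open.
Joint ranges: [-2.95, 2.95], [-0.25, 2.06], [-1.52, 1.56], [0.18, 2.33], [-1.44, 4.58], [0.02, 2.06], [-3.01, 3.01]. Speed limits (rad/s): [2.39, 2.39, 3.01, 3.01, 3.14, 3.14, 3.14].

### API

Orientations are given as a 3x3 rotation matrix whose columns are the frame's x, y, z axes.
In Python, from bench import manip, command_gripper, viewer gives the robot as it stands. The module is installed in compiled form; this text tells all that it offers. Calls block until the motion is done:
- manip.reach(position, orientation): joint-space move of the TCP to a pose.
- manip.move_l(position, orientation=None, rate=0.15, max_force=None): straight line of the TCP; orientation=None keeps the orientation; rate is the mean speed in m/s. With max_force (N) it stops when the force on the tool has changed by that much, and returns True; else False.
- manip.goto_joints(angles): joint-space move.
- command_gripper(opening, force=None): finger opening in m; force is the grip in N (None keeps the last); returns when the fingers have stopped.
- manip.pause(seconds).
- manip.ik(position, orientation): joint angles nearest the present ones, or None.
- viewer.camera(name): name is "scene" or "top" or "wrist"; returns the picture (384x512x3 uint8, red, green, blue); there is no depth.
- viewer.calibration(name): a dict with "intrinsics" (3x3 intrinsics, pixels), "extrinsics" (4x4, takes a point from world to camera coordinates). Camera axes: x right, y up, looking along -z (the intrinsics and any distortion apply to the point x, -y, -z); pixel columns grow to the right and rows downward; lengths in m; the calibration is good to about 2 mm. A picture is of the moment at which its call begins: read the wrist's pose just before it. calibration takes no time and is no camera call; for the wrist camera it gives the pose at the moment of the call.
A pose or a line that the arm cannot do raises manip.Unreachable and nothing moves.
- manip.hand_in(): hands the job in, once; it reports no verdict.
Trained networks look in the newest picture that a camera, given by its name, has taken for a name from the list of things; names that differ only in an ending like _2 or _b are one class to them, and where a whole thing is asked for, a point or a joint stands for the part that bears it (a point fixed in the world has none). Each returns a list of dicts, best first, with "score" (0 to 1); they miss things now and then, are a little off and sometimes report something else, mostly with a low value. They report only what shows in the picture. A call takes as long as a camera call. They do not tell look-alikes from the thing itself.
- viewer.spot_in(query, camera): "position" ([column, row] in pixels, amid what is visible of it).
- viewer.outline_of(query, camera): "region" (384x512 bool, what is visible of it) and "position" ([column, row] in pixels, amid what is visible of it).
Readings, each from a call of its own:
- manip.current_t(): time.
- manip.current_joint_pos(): joint angles.
- manip.current_joint_vel(): joint speeds.
- manip.current_tau(): joint torques, N m.
- manip.current_tool_pos(): TCP position.
- manip.current_tool_rot(): TCP orientation.
- manip.current_ft_force(): force on the tool from outside, world axes, zero at the start.
- manip.current_torque(): the same for the moment, N m.
- manip.current_grip_width(): finger opening in m.
Only numpy, scipy, OpenCV 4.12 (cv2) and the standard library are available. Lean on these libraries where they do the work, as an engineer would, in place of code of your own. Each camera call takes 0.05 s, during which the arm holds its last target. There are 200 camera calls.

## Working session

There is one attempt and no reset: what is moved stays moved. The work goes in short steps, each a Python script; the robot and the scene stay as the last script left them, time stands still between calls to the robot, and variables do not carry over. Pictures are saved under pics/ and viewed, about 8 in all and at most 12, crops included, and the job is handed in when it is done.

```bash
mkdir -p pics
cat > h.py <<'E'
import numpy as np, cv2
from bench import manip, command_gripper, viewer
def snap(n,f=None):
    im=viewer.camera(n)
    if f: cv2.imwrite('pics/'+f,im[:,:,::-1])
    return im
def ray(n,px,cal=None):
    c=cal or viewer.calibration(n);K=np.array(c['intrinsics']);E=np.array(c['extrinsics'])
    d=np.linalg.inv(K)@[px[0],px[1],1]; d=np.array([d[0],-d[1],-d[2]])
    R=E[:3,:3];return -R.T@E[:3,3],R.T@d
def atz(n,px,z,cal=None):
    o,d=ray(n,px,cal);return o+d*(z-o[2])/d[2]
def proj(n,p,cal=None):
    c=cal or viewer.calibration(n);E=np.array(c['extrinsics']);q=E[:3,:3]@np.array(p)+E[:3,3]
    u=np.array(c['intrinsics'])@[q[0],-q[1],-q[2]];return u[:2]/u[2]
E
python3 - <<'E'
from h import *
a=snap('scene');b=snap('top')
cv2.imwrite('pics/a.png',np.hstack([a,b])[:,:,::-1][:, :, :]) 
im=cv2.imread('pics/a.png');cv2.imwrite('pics/a.png',cv2.resize(np.vstack([im[:,:512],im[:,512:]]),(768,1152))[:,:])
cv2.imwrite('pics/s.png',cv2.resize(a[:,:,::-1],(800,600)));cv2.imwrite('pics/t.png',cv2.resize(b[:,:,::-1],(800,600)))
for n in('scene','top'):
  print(n,{k:np.round(v,3).tolist() if k!='x' else v for k,v in viewer.calibration(n).items()})
  for q in('propagator','vent_tab','vent_rail_mid','spirit_level','clay_pot','trowel','weeding_fork'):
    print(q,[(np.round(r['position']).tolist(),round(r['score'],2)) for r in viewer.spot_in(q,n)][:4])
print(manip.current_t(),manip.current_tool_rot().round(3).tolist())
E
```

```text
scene {'intrinsics': [[348.843, 0.0, 250.532], [0.0, 348.843, 188.742], [0.0, 0.0, 1.0]], 'extrinsics': [[-0.457, 0.89, -0.007, 0.212], [-0.748, -0.38, 0.545, 0.309], [0.482, 0.254, 0.839, -1.811], [0.0, 0.0, 0.0, 1.0]]}
propagator [([244.0, 198.0], 0.8)]
vent_tab [([242.0, 184.0], 0.47)]
vent_rail_mid [([245.0, 198.0], 0.65)]
spirit_level []
clay_pot [([398.0, 261.0], 0.94), ([331.0, 261.0], 0.75), ([327.0, 216.0], 0.69)]
trowel [([366.0, 226.0], 0.61)]
weeding_fork [([149.0, 142.0], 0.67)]
top {'intrinsics': [[430.128, 0.0, 257.604], [0.0, 430.128, 188.9], [0.0, 0.0, 1.0]], 'extrinsics': [[-0.027, -1.0, -0.001, 0.032], [0.985, -0.027, 0.168, -0.527], [-0.168, 0.003, 0.986, -1.658], [0.0, 0.0, 0.0, 1.0]]}
propagator [([264.0, 185.0], 0.81), ([263.0, 184.0], 0.29), ([139.0, 230.0], 0.24)]
vent_tab [([262.0, 181.0], 0.53)]
vent_rail_mid [([259.0, 186.0], 0.61), ([363.0, 192.0], 0.39)]
spirit_level [([364.0, 194.0], 0.62)]
clay_pot [([93.0, 193.0], 0.95), ([148.0, 161.0], 0.86), ([171.0, 202.0], 0.82)]
trowel [([137.0, 229.0], 0.67)]
weeding_fork [([411.0, 225.0], 0.76)]
0.8 [[0.92, 0.393, 0.0], [0.393, -0.92, 0.0], [0.0, -0.0, -1.0]]
```

View pics/t.png

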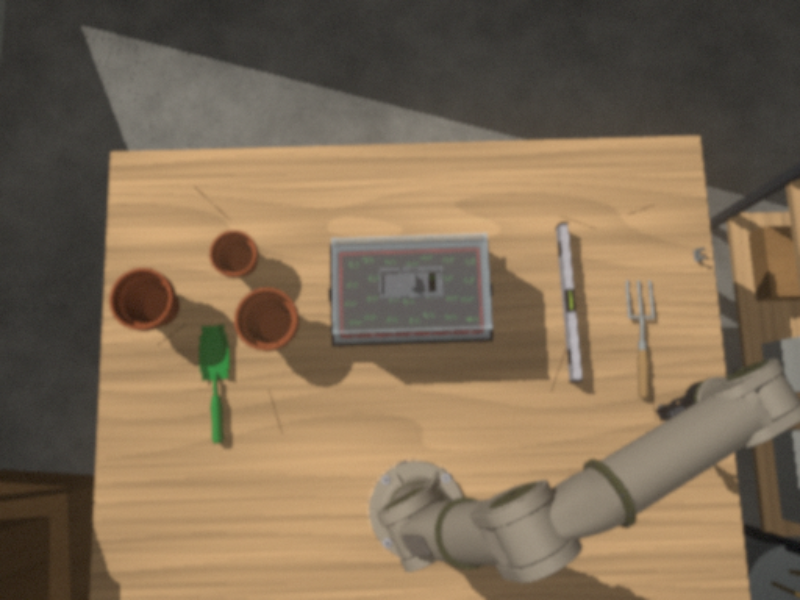

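View pics/s.png

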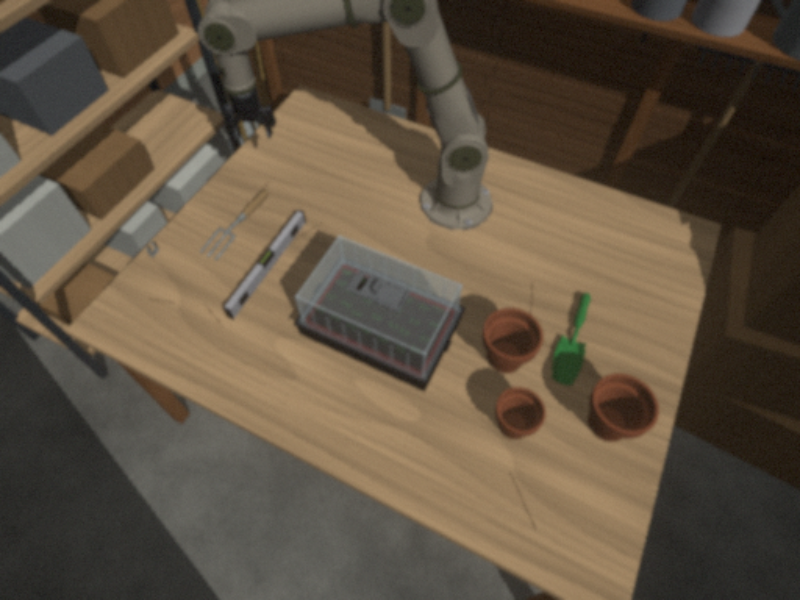

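The top view shows the propagator at about (411,288), vent rails at about (410,283) and the dark tab or opening near (432,282). The level is at (570,300), the fork at (640,340), the trowel at (215,385), and the pots at (235,253) (smallest), (267,320) and (143,298). The scene view agrees. The only possible tab look-alikes are the two dark patches at top (432,282) and (420,285), one of which may be shadow or the vent opening. I'll go above with the wrist camera to check.

Run:
```python
from h import *
c=atz('top',(262,181),.19);print(c)
v=viewer.camera('top')
cv2.imwrite('pics/_.png',v)
R=np.array([[0,1,0],[1,0,0],[0,0,-1.]])
p=manip.current_tool_pos()
manip.move_l([p[0],p[1],.40])
for z in(.42,.40,.38):
  for dx in(0,-.05):
    try: manip.reach([c[0]+dx,c[1],z],R);print('ok',z,dx);break
    except manip.Unreachable: continue
  else: continue
  break
cal=viewer.calibration('wrist');im=snap('wrist','w1.png')
import pickle;pickle.dump(cal,open('w1.pkl','wb'))
print(manip.current_tool_pos(),np.round(cal['intrinsics'],1).tolist(),np.round(cal['extrinsics'],3).tolist())
for q in('vent_tab','vent_rail_mid','propagator'):
  r=viewer.outline_of(q,'wrist')
  for k in r[:2]: 
    ys,xs=np.where(k['region']);print(q,k['score'],k['position'],xs.min(),xs.max(),ys.min(),ys.max(),xs.size)
cv2.imwrite('pics/w1b.png',cv2.resize(im[:,:,::-1],(800,600)))
print(manip.current_t())
```

```text
[0.5310571  0.00200815 0.19      ]
ok 0.42 0
[0.53125458 0.00058432 0.41976717] [[319.0, 0.0, 253.5], [0.0, 319.0, 191.6], [0.0, 0.0, 1.0]] [[1.0, -0.003, -0.0, -0.531], [0.003, 0.954, -0.299, 0.094], [0.001, 0.299, 0.954, -0.56], [0.0, 0.0, 0.0, 1.0]]
vent_tab 0.56 [256.0, 162.5] 233 279 134 191 2540
vent_rail_mid 0.68 [254.1, 133.3] 147 363 0 290 55343
propagator 0.92 [255.2, 135.6] 147 364 0 291 55525
propagator 0.28 [254.9, 161.1] 233 278 134 192 2588
4.625
```

View pics/w1b.png

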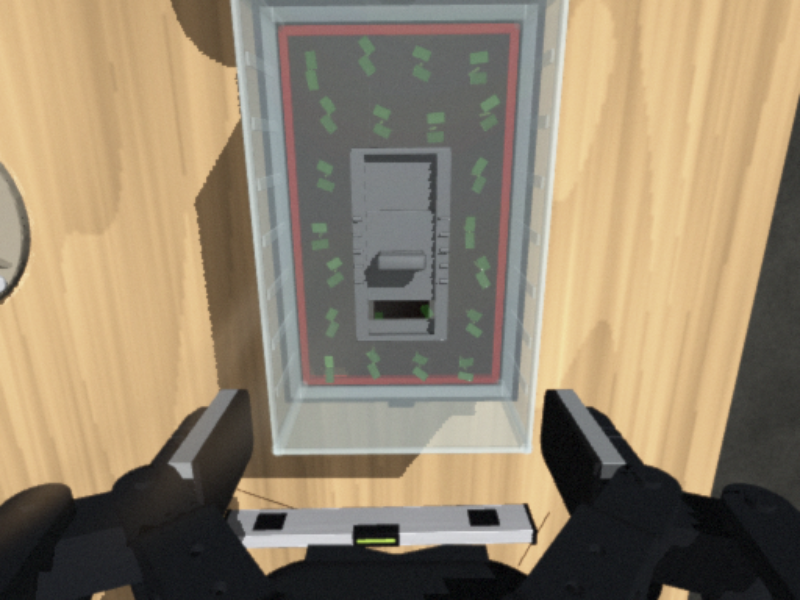

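The vent slide runs vertically in this view: rails x 352–450, y 148–340, tab at (401,260), dark opening below it at (402,310), both gripper fingers clear. The earlier dark patches are the opening and the tab's shadow. One close crop to measure from.

Run:
```python
import cv2
im=cv2.imread('pics/w1.png')[88:224,210:300]
cv2.imwrite('pics/c1.png',cv2.resize(im,None,fx=4.4,fy=4.4,interpolation=cv2.INTER_CUBIC))
```

```text
(no output)
```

View pics/c1.png

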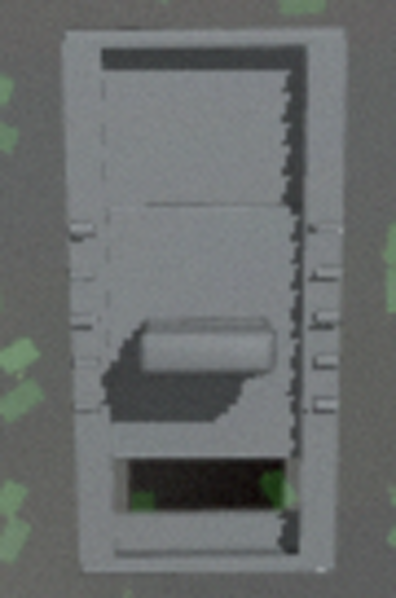

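Run:
```python
from h import *;import pickle
cal=pickle.load(open('w1.pkl','rb'))
f=lambda u,v,z:atz('',(u/4.4+210-.4,v/4.4+88-.4),z,cal)
P=[f(*a,.194) for a in((64,31),(346,31),(81,570),(333,570))]
for p in P:print(p.round(4))
m=np.mean(P,0);print('mid',m,'len',P[0][1]-P[2][1],P[1][1]-P[3][1],'w',P[1][0]-P[0][0],P[3][0]-P[2][0])
print('tab top +y edge',f(208,332,.211),'-y edge',f(208,374,.211),'base',f(208,318,.189))
print('tab sides',f(141,350,.211),f(275,350,.211))
for v in(231,274,320,361,405):print('rib',f(325,v,.196)[1]-m[1])
print('slide end+y',f(210,206,.189)[1]-m[1])
```

```text
[0.4988 0.0729 0.194 ]
[0.5697 0.0727 0.194 ]
[ 0.4991 -0.0727  0.194 ]
[ 0.5703 -0.0729  0.194 ]
mid [ 5.34461291e-01 -1.59082699e-05  1.94000000e-01] len 0.1456532055494775 0.14564237042443973 w 0.07087716698663182 0.07116281626381027
tab top +y edge [ 0.53481525 -0.00061086  0.211     ] -y edge [ 0.53481445 -0.01164905  0.211     ] base [ 0.53502953 -0.00155069  0.189     ]
tab sides [ 0.51763312 -0.00526239  0.211     ] [ 0.551996   -0.00537108  0.211     ]
rib 0.022867888623194943
rib 0.011585070848001207
rib -0.0007178175385720784
rib -0.011892123463033082
rib -0.02410920209302437
slide end+y 0.028536586450356734
```

Rails measure 146×71 mm, matching the description, with the middle at (0.5345, 0.000) and no yaw. The tab centre is at y=−0.006, so the joint stands at about 0.024 (second notch). Next I close the gripper, come down on the +y side and push shut.

```bash
cat >> h.py <<'E'
X=.535
def st(t=''):
    p=manip.current_tool_pos();print(t,p.round(4),np.round(manip.current_ft_force(),2),round(manip.current_t(),2))
E
python3 - <<'E'
from h import *
command_gripper(0,20)
R=np.array([[0,1,0],[1,0,0],[0,0,-1.]])
manip.move_l([X,.030,.26],R,rate=.12)
print('hit',manip.move_l([X,.030,.200],rate=.06,max_force=5));st('down')
print('contact',manip.move_l([X,.004,.200],rate=.012,max_force=1.5));st('c')
E
```

```text
hit False
down [0.5353 0.0301 0.2005] [-0.16  0.59  0.32] 8.04
contact True
c [0.5348 0.0109 0.1996] [0.74 0.99 0.07] 9.52
```

Run:
```python
from h import *
for y in list(np.arange(.009,-.0111,-.002))+[-.012,-.013,-.014,-.015]:
    h=manip.move_l([X,y,.200],rate=.012,max_force=10);st(f'{y:.4f} {h}')
    if h:break
```

```text
0.0090 False [0.5347 0.0104 0.1996] [ 0.55  5.16 -2.6 ] 9.82
0.0070 False [0.5347 0.0073 0.1996] [-0.06  2.92 -2.59] 10.14
0.0050 False [0.5352 0.0039 0.2002] [-0.14 -0.04  0.84] 10.46
0.0030 False [0.5351 0.0027 0.2001] [ 0.01 -0.43  0.2 ] 10.78
0.0010 False [0.535  0.0009 0.2   ] [-0.31 -1.28 -0.03] 11.09
-0.0010 False [ 0.535 -0.001  0.2  ] [ 0.22 -0.31  0.03] 11.41
-0.0030 False [ 0.535  -0.0017  0.2   ] [0.17 5.94 0.2 ] 11.72
-0.0050 False [ 0.535  -0.0047  0.2   ] [-0.55  4.09  0.78] 12.04
-0.0070 False [ 0.535  -0.0081  0.1999] [-0.46 -0.39 -0.24] 12.36
-0.0090 False [ 0.535  -0.0093  0.1999] [-0.41 -0.04  0.75] 12.68
-0.0110 False [ 0.535  -0.0111  0.2   ] [-0.31  0.07  0.15] 12.99
-0.0120 False [ 0.535 -0.012  0.2  ] [0.58 0.44 0.79] 13.24
-0.0130 False [ 0.535  -0.0129  0.2   ] [-0.18  0.36  0.05] 13.49
-0.0140 False [ 0.535  -0.0134  0.2   ] [0.48 4.11 0.07] 13.74
-0.0150 False [ 0.535  -0.0139  0.2001] [-0.02  5.02  0.63] 13.99
```

Two clicks passed; contact is now at −0.0133, where shut should be. I'll firm up gently to confirm it is the stop rather than a rib.

Run:
```python
from h import *
for y in (-.016,-.017,-.018):
    h=manip.move_l([X,y,.200],rate=.012);st(f'{y:.4f} {h}')
    if manip.current_ft_force()[1]>8:break
manip.move_l([X,.0,.200],rate=.05);st('back')
manip.move_l([X,.0,.25],rate=.12)
manip.move_l([X,-.075,.25],rate=.15)
snap('wrist','w2.png')
cal=viewer.calibration('wrist')
im=cv2.imread('pics/w2.png')
u,v=proj('',[X,-.03,.211],cal);print(u,v)
manip.reach([X,-.03,.42],manip.current_tool_rot()) if False else None
cv2.imwrite('pics/w2b.png',cv2.resize(im,(800,600)))
st()
```

```text
-0.0160 False [ 0.535  -0.0139  0.2001] [0.14 7.37 0.52] 14.24
-0.0170 False [ 0.535  -0.014   0.2001] [-0.45 10.1  -0.39] 14.49
back [ 5.35e-01 -3.00e-04  2.00e-01] [-0.08 -0.03 -1.19] 14.98
254.1112627012019 150.6946946012463
 [ 0.5349 -0.0733  0.2498] [ 0.3   0.58 -0.06] 16.25
```

View pics/w2b.png

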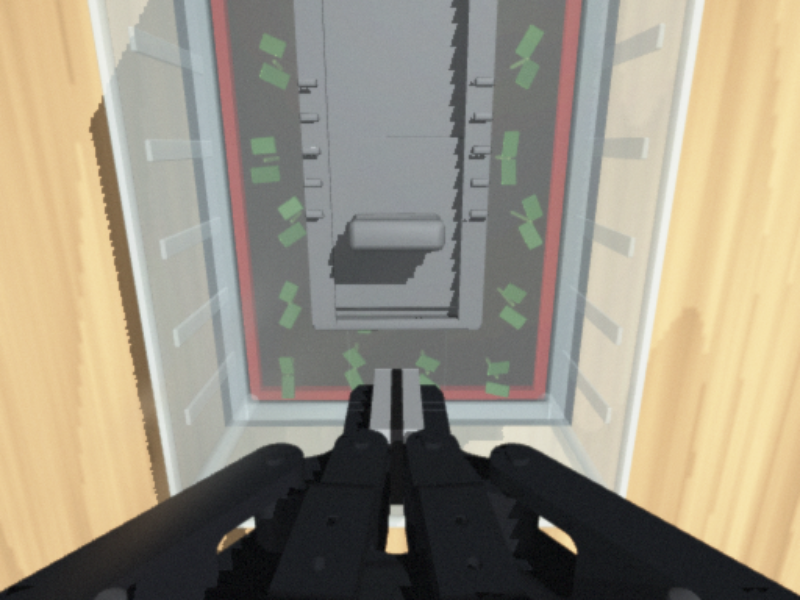

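Opening gone and the tab at (397,235), exactly the predicted shut position; the slide held 10 N, so it is at the stop. Now opening from the −y side, click by click.

```bash
cat >> h.py <<'E'
Y0=-.047
def click(k):
    """push over rib k (1..): stop as soon as the load has risen and gone"""
    y=max(manip.current_tool_pos()[1],Y0+.012*(k-1)-.002); peak=0
    while y<Y0+.012*(k-1)+.0095:
        y+=.001; manip.move_l([X,y,.200],rate=.012)
        f=np.mean([-manip.current_ft_force()[1] for _ in range(3)]); peak=max(peak,f)
        print(k,f'q={y-Y0:.4f} act={manip.current_tool_pos()[1]-Y0:.4f} f={f:.1f}')
        if peak>3.5 and f<1.0: return True
    return False
E
python3 - <<'E'
from h import *
manip.move_l([X,-.064,.25],rate=.1)
print(manip.move_l([X,-.064,.200],rate=.06,max_force=5))
manip.move_l([X,-.0495,.200],rate=.03);st()
for k in(1,2):
    r=click(k);print(k,r)
    if not r:break
    if k==1: manip.move_l([X,Y0+.0105,.200],rate=.02)
st()
E
```

```text
False
 [ 0.535  -0.0495  0.2   ] [ 0.43 -0.28  0.27] 18.12
1 q=-0.0010 act=-0.0010 f=0.4
1 q=0.0000 act=0.0000 f=0.4
1 q=0.0010 act=0.0004 f=2.6
1 q=0.0020 act=0.0009 f=5.2
1 q=0.0030 act=0.0022 f=4.8
1 q=0.0040 act=0.0044 f=1.7
1 q=0.0050 act=0.0060 f=-0.4
1 True
2 q=0.0118 act=0.0118 f=-0.0
2 q=0.0128 act=0.0123 f=1.5
2 q=0.0138 act=0.0128 f=5.6
2 q=0.0148 act=0.0141 f=4.9
2 q=0.0158 act=0.0162 f=2.8
2 q=0.0168 act=0.0178 f=-0.2
2 True
 [ 0.535  -0.0292  0.2   ] [-0.39  0.2  -0.52] 21.83
```

Run:
```python
from h import *
manip.move_l([X,Y0+.0225,.200],rate=.02);st()
print(click(3));st()
manip.move_l([X,-.064,.200],rate=.05)
manip.move_l([X,-.064,.26],rate=.1)
manip.move_l([X,-.075,.32],rate=.15);manip.pause(.3)
im=snap('wrist','w3.png');cal=viewer.calibration('wrist')
for q in(.024,.036,.048):print(q,proj('',[X,-.03+q,.211],cal)*1.5625)
for a in((.499,-.073,.194),(.570,-.073,.194)):print(proj('',a,cal)*1.5625)
cv2.imwrite('pics/w3b.png',cv2.resize(im[:,:,::-1],(800,600)));st()
```

```text
[ 0.535  -0.0242  0.2   ] [-0.72 -0.9   0.64] 22.27
3 q=0.0238 act=0.0239 f=-0.2
3 q=0.0248 act=0.0244 f=1.8
3 q=0.0258 act=0.0248 f=5.8
3 q=0.0268 act=0.0261 f=5.0
3 q=0.0278 act=0.0283 f=1.7
3 q=0.0288 act=0.0299 f=-1.0
True
 [ 0.535  -0.0171  0.2   ] [ 0.58  1.03 -0.12] 23.77
0.024 [397.39374081 157.93653738]
0.036 [397.4105487  131.86747999]
0.048 [397.42786938 105.00309127]
[332.83461294 281.78002944]
[460.03841075 281.84922025]
 [ 0.5348 -0.0749  0.3194] [ 0.17 -0.47 -0.65] 26.5
```

View pics/w3b.png

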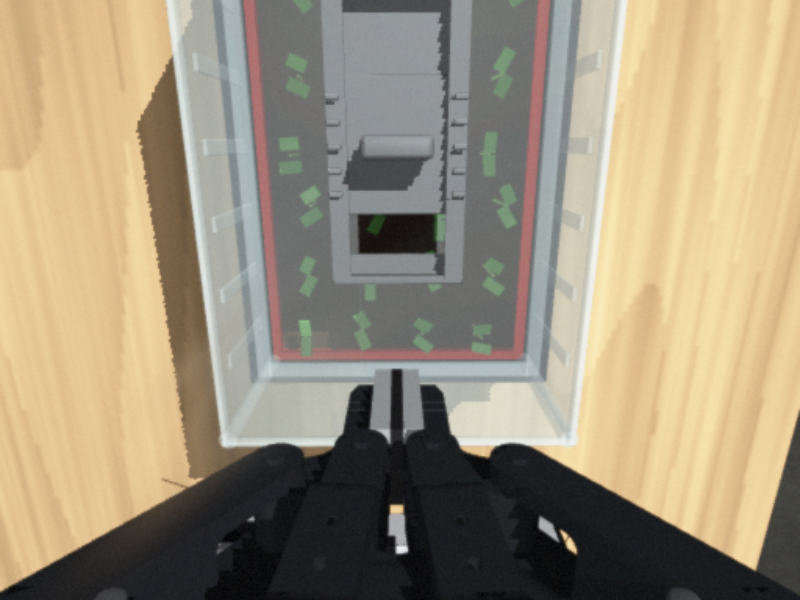

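The third click isn't home. The tab top is at (397,147), but third notch would be at 132 and second at 158, so the slide is at about 0.029–0.030, on the crest of the rib. My finger stopped right at load zero. The propagator hasn't moved: rail corners at (333,282) and (460,282) are as predicted. I'll push about 2–3 mm further so it springs home, well short of 0.036.

Run:
```python
from h import *
manip.move_l([X,-.064,.26],rate=.15)
print(manip.move_l([X,-.064,.200],rate=.08,max_force=5))
manip.move_l([X,Y0+.0225,.200],rate=.04)
for q in np.arange(.0235,.0328,.001):
    manip.move_l([X,Y0+q,.200],rate=.012)
    print(f'q={q:.4f} act={manip.current_tool_pos()[1]-Y0:.4f}',manip.current_ft_force().round(1))
manip.pause(.3);st()
manip.move_l([X,-.064,.200],rate=.05)
manip.move_l([X,-.064,.26],rate=.1)
manip.move_l([X,-.075,.32],rate=.15);manip.pause(.3)
im=snap('wrist','w4.png');cal=viewer.calibration('wrist')
for q in(.024,.036,.048):print(q,proj('',[X,-.03+q,.211],cal)*1.5625)
cv2.imwrite('pics/w4b.png',cv2.resize(im[:,:,::-1],(800,600)));st()
```

```text
False
q=0.0235 act=0.0234 [-0.3  1.  -0.5]
q=0.0245 act=0.0246 [ 0.1 -0.2 -0.2]
q=0.0255 act=0.0256 [ 0.  -0.5 -0.2]
q=0.0265 act=0.0266 [-0.1  0.4  0.6]
q=0.0275 act=0.0276 [0.3 0.  0.3]
q=0.0285 act=0.0286 [ 0.7  0.2 -0.4]
q=0.0295 act=0.0296 [1.  0.3 0.5]
q=0.0305 act=0.0306 [ 0.2 -0.6 -0.3]
q=0.0315 act=0.0316 [-0.3  0.5  0.2]
q=0.0325 act=0.0326 [-0.3  0.5  0.3]
 [ 0.535  -0.0145  0.2   ] [ 0.35 -0.39 -0.53] 31.9
0.024 [397.39390145 157.93685805]
0.036 [397.41071604 131.86779684]
0.048 [397.42804363 105.00340381]
 [ 0.5348 -0.0749  0.3194] [ 0.41  0.65 -0.48] 34.7
```

View pics/w4b.png

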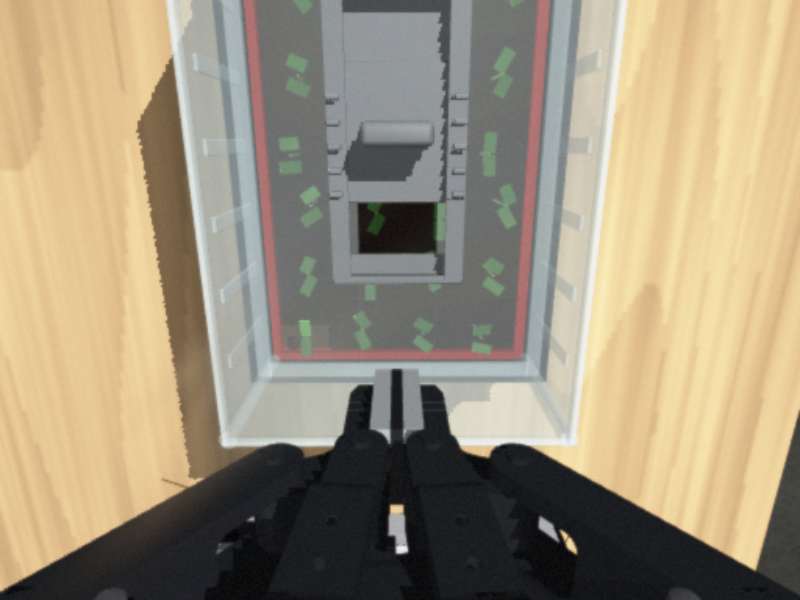

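The tab is now at (397,133), against 132 predicted for the third notch. The propagator is unmoved and the hand is clear, so I'm handing in.

Run:
```python
from h import *
manip.move_l([X,-.075,.38],rate=.15);manip.hand_in();st()
```

```text
the job is handed in; nothing more can be done
the job is handed in; nothing more can be done
```

The vent slide is open at its third click, and the job was handed in about 35 s into the 64 s. I used the side of the closed fingertips and only pushed.

- **Shutting:** The slide started in the second notch. I pushed it shut, and the stop held 10 N. The camera then showed the tab exactly where shut should be, with the opening gone.
- **Opening:** I pushed it open one click at a time, with peaks of about 5–6 N per rib.
- **Failed check:** The picture after the third push showed the slide resting on the crest of the rib, at about 0.029–0.030, because I had stopped the moment the load vanished. I went back to push 2–3 mm further. That pass met no resistance, and the slide was then in the notch.
- **Last check:** The tab was at image row 133, against 132 predicted for 0.036, which is within about 0.5 mm. The propagator showed no movement in the wrist pictures, and the hand was raised clear. I did not look at the trowel, fork, pots or level again; the hand stayed above the lid while working.

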